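Jack up a drain tray at its lift pad and hold it tilted

ROBOT

A 6-joint arm with a two-finger parallel gripper is mounted at the origin on a cart in front of the work surface, level with it; the furniture and walls round the work are solid. World frame = base frame: x ahead of the robot, y to its left, z up, the work surface at z = 0. Lengths are in m, angles in rad, forces in N, time in s.
With the tool pointing down it reaches from about 0.3 to 0.75 m from the base axis. Payload 8.5 kg.
Tool frame: the origin (TCP) lies on the centre line of the jaws, within the pads' length; the fingertips stand 8 mm ahead of it and the grasp point (between the pads) lies 11 mm behind it; z points along the fingers, x is the direction in which the jaws open and shut, and the axes are right-handed (so a half turn about z gives the same grasp; the last joint's range is limited). The gripper opens to 85 mm and grips with 20 to 120 N. Pads are 22 mm wide; open, the fingers measure 114 mm over their backs; the gripper's body (76 mm by 85 mm) begins 54 mm behind the grasp point. The pads swing forward as they close: fully open they stand 13 mm farther back than shut.
Start: joints at [1.038, 0.381, 1.297, -0, 1.464, -0.215], TCP at [0.172, 0.522, 0.239] pointing down, gripper open.
Joint ranges: [-3.11, 3.11], [-0.89, 2.33], [0.22, 2.48], [-1.42, 4.56], [0.17, 2.85], [-2.88, 2.88]. Speed limits (rad/s): [2.39, 2.39, 3.14, 3.14, 3.14, 3.14].

INTERFACE

Orientations are given as a unit quaternion [w, x, y, z].
In Python, from station import status, viewer, sign_off gives the robot as it stands. The module is installed in compiled form; this text tells all that it offers.
- The arm moves only by the shell command python3 -m jog 'ROWS' [FORCE]. ROWS is JSON, a list of rows, each a list of 5 numbers: the finger opening in m, from 0 to 0.0854, then the shift along the tool's x, y, z in m, then the turn about the tool's z in rad. In form: [[fingers, x, y, z, twist], ...]. A call has 1 to 20 rows; each row shifts and turns the commanded pose from where the row before left it, along the tool's axes as they then stand; what a row does not reach is not made up. A row lasts 1/12 s, in which the tool goes at most 41.7 mm and 7.16 degrees, less where a joint would pass 70% of its speed; a pose out of reach is approached as far as the arm can. A call with a gripper value outside its range is refused whole. The fingers move at their own pace and stop on an object; FORCE is the grip in N (left out, the last holds). Time passes only in rows, so rows that do not move let the fingers close. It gives the time, the measured TCP pose, the force and the opening at its end, in the units of the state.
- status.get_obs(): the state, without advancing time (a new reading comes with each control period).
- viewer.capture(name): name is "scene" or "top" or "wrist"; returns a dict with "color" (400x640x3 uint8, red, green, blue), "z_map" (400x640 float32, m along the optical axis (not along the pixel's ray), 0 where there is no reading), "intrinsics" (3x3 intrinsics, pixels), "origin" and "rotation" of the camera in the world. Camera axes: x right, y down, z forward; pixel columns grow to the right and rows downward; lengths in m; the calibration is good to about 2 mm. The wrist camera is an equidistant fisheye: a pixel r from the principal point sees the ray r / f radians off the axis. A picture is of the moment at which its call begins.
- sign_off(): hands the job in, once; it reports no verdict.
The state is a dict: "time_s": time; "joint_positions": joint angles; "qd": joint speeds; "tau": joint torques, N m; "tcp_pos": TCP position; "eef_rot": TCP orientation; "contact_force": force on the tool from outside, world axes, zero at the start; "ft_torque": the same for the moment, N m; "gripper_width": finger opening in m.
Only numpy, scipy, OpenCV 4.12 (cv2) and the standard library are available. Lean on these libraries where they do the work, as an engineer would, in place of code of your own. Each camera call takes 0.05 s, during which the arm holds its last target.

TASK

Set the small toe jack on the bench so that its domed saddle is centred under the yellow lift pad at the near edge of the hinged drain tray, and make one trial lift: push the jack's orange handle all the way down so that the tray tilts, then let the handle come fully back up so that the tray lies level again. Then push the handle all the way down once more and finish while still holding it down, the tray tilted and carried by the jack alone. Do not touch the tray yourself, keep the two specimen discs in it, and leave the other things on the bench where they are.

Things in the scene. Friction and masses are not known exactly. Their poses are not given: they have to be found in the camera images.
- jack_grip (a point): Grip point of the loose toe jack (0.8 kg): on the axis of its upright blue column (36 mm along x, 34 mm along y, top 88 mm above the bench), 64 mm up. Grip across the 34 mm; sides free from 20 to 88 mm height. Axes: x from the column towards toe and saddle, y left, z up. The raised handle, behind, reaches 101 mm high.
- jack_saddle (a point): Top of the domed dark saddle (26 mm across) on the jack's steel toe, 70 mm ahead of the column's axis along the jack's x; 40 mm above the bench with the handle up. Rises 40 mm per rad of handle, 32 mm in all.
- handle_press (a point): Middle of the top face of the orange palm pad (44 x 36 x 10 mm) at the end of the pump handle. Handle up: 88 mm behind the column's axis, 91 mm above the bench, sloping up to the rear by 24 degrees; fully down: 93 mm behind, 37 mm above it, sloping down by 22 degrees. It swings about a level pin 26 mm behind the column's axis, 58 mm above the bench, 70 mm from the pad.
- jack_handle (a joint): Pump handle angle in rad: 0 fully up (it springs back there when let go, in about a second), 0.8 fully down at its stop. Pushing it down at the pad needs about 7 N under the tray.
- tray (a joint): Tilt of the tray in rad: 0 level, resting on its two front posts; grows as its near edge rises, about 0.18 with the jack fully up. It falls back by its weight.
- lift_point (a point): Centre of the underside of the yellow lift pad (32 mm across), 50 mm above the bench when level: the lowered saddle passes 10 mm below. A yellow tab 36 mm wide with a black mid-line stands above it, 21 mm nearer, up the tray's front and flat over its rim (top 103 mm). It sits up to 35 mm off the edge's middle. Axes: x level, in from the near edge to the hinge 119 mm away, y left, z up.
- jack: The whole toe jack; origin on the bench under the column's axis, axes as for jack_grip. Its dark base plate is 60 mm wide, 10 mm thick, and reaches 85 mm ahead of the column's axis and 100 mm behind it.
- lift_pad: The yellow lift pad with its tab; the origin is 4 mm above lift_point, same axes.
- tray_frame: Grey frame fixed to the bench, carrying the aluminium drain tray (135 x 220 x 36 mm, underside 58 mm, rim 97 mm above the bench). Origin on the bench below the middle of the tray's near edge, x to the hinge, y left. Two runners with front posts stand at y = +100 and -100 mm (inner sides at 90 mm); between them the near side is open for the jack, which comes in along x.
- specimen_black: Black specimen disc, 30 mm across, 18 mm high, lying in the tray; origin at its underside.
- specimen_cream: Cream specimen disc, 30 mm across, 14 mm high, lying in the tray; origin at its underside.
- grease_tin: White round tin, 53 mm across, 26 mm high, on the bench; leave it. Origin at its underside.
- vial: Small sample vial with white cap, 23 mm across, 48 mm high, on the bench; leave it. Origin at its underside.
- flange: Flat round steel blank flange, 55 mm across, 8 mm high, on the bench; leave it. Origin at its underside.

How it is judged:
By the outcome, as a careful person would: the job done as asked, in the order asked, and still so for the second after the job is handed in, while the arm keeps its last pose, push and grip.
It also fails if it takes over 66 s, if anything falls off the work surface, if the arm or the gripper's body presses on something with over 40 N, if the wrist force passes 120 N, or if a joint passes its speed limit or range.

## Working session

There is one attempt and no reset: what is moved stays moved. The work goes in short steps, Python scripts to look and compute and a shell command to move; the robot and the scene stay as the last step left them, time stands still between calls to the robot, and variables do not carry over. Pictures are saved under pics/ and viewed, and the job is handed in when it is done.

```bash
mkdir -p pics; ls; cat > h.py <<'E'
import numpy as np, cv2
from station import status, viewer
def cap(n,save=None):
    c=viewer.capture(n)
    if save: cv2.imwrite('pics/'+save,c['color'][:,:,::-1]); np.savez('pics/'+save[:-4]+'.npz',**c)
    return c
def load(s): return dict(np.load('pics/'+s+'.npz'))
def pt(c,u,v,z=None):
    K=np.array(c['intrinsics']);R=np.array(c['rotation']);o=np.array(c['origin'])
    d=np.array([(u-K[0,2])/K[0,0],(v-K[1,2])/K[1,1],1.])
    if z is None: return o+R@(d*c['z_map'][int(round(v)),int(round(u))])
    w=R@d; return o+w*(z-o[2])/w[2]
E
python3 - <<'E'
from h import *
print(status.get_obs())
for n in ('scene','top'):
    c=cap(n,n+'1.png'); print(n,c['intrinsics'],c['origin'],c['rotation'])
E
```

```text
pics
{'time_s': 0.0, 'joint_positions': array([ 1.03771590e+00,  3.81225796e-01,  1.29828134e+00,  1.95360207e-05,
        1.46360929e+00, -2.15280361e-01]), 'qd': array([ 0.00137042, -0.00166362,  0.00119006, -0.00055108,  0.000195  ,
        0.00193156]), 'tau': array([ 1.69285533e-03, -4.48455441e+01, -2.31285596e+01, -3.17928391e-05,
        4.68548475e-03,  3.90016442e-05]), 'tcp_pos': array([0.17170009, 0.52220915, 0.23868883]), 'eef_rot': array([ 2.95643412e-04,  8.10086041e-01,  5.86310520e-01, -7.02251696e-04]), 'contact_force': array([0.46530703, 0.26786363, 0.59681752]), 'ft_torque': array([-0.01292255,  0.02128492, -0.02538025]), 'gripper_width': 0.08508174659790485}
scene [[388.41385748   0.         316.86947192]
 [  0.         388.41385748 196.81880974]
 [  0.           0.           1.        ]] [ 0.15051463 -0.84452609  0.73101222] [-0.43045273  0.86165148 -0.24584708  0.10874921]
top [[455.35447459   0.         320.51107389]
 [  0.         455.35447459 205.96516689]
 [  0.           0.           1.        ]] [ 0.41551232 -0.10805304  1.21533933] [ 0.05119956 -0.70330469  0.70785215 -0.04106646]
```

```bash
sed -i "s/R=np.array(c\['rotation'\])/R=Rotation.from_quat(np.roll(c['rotation'],-1)).as_matrix()/; 1a from scipy.spatial.transform import Rotation" h.py
```

```text
(no output)
```

View pics/top1.png

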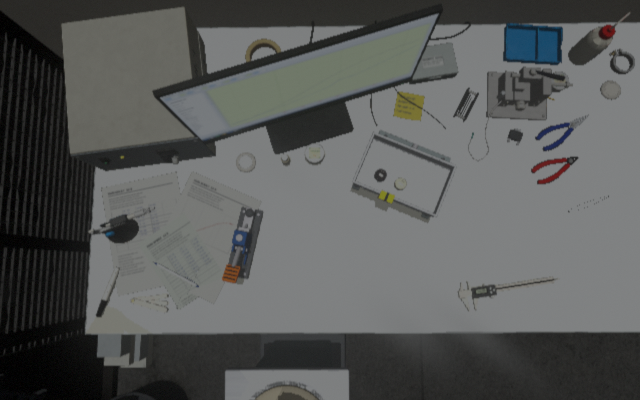

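View pics/scene1.png

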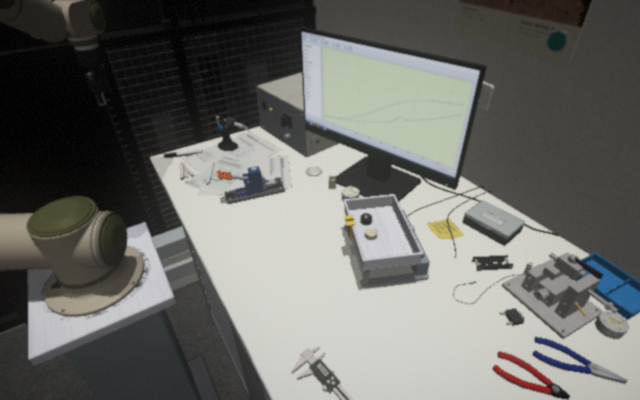

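```bash
python3 - <<'E'
from h import *
c=load('top1'); im=c['color'][:,:,::-1]
a=cv2.resize(im[195:295,205:280],None,fx=6,fy=6,interpolation=cv2.INTER_CUBIC)
b=cv2.resize(im[120:225,345:460],None,fx=6,fy=6,interpolation=cv2.INTER_CUBIC)
cv2.imwrite('pics/j.png',np.clip(a*1.5,0,255)); cv2.imwrite('pics/t.png',np.clip(b*1.3,0,255))
E
```

```text
[ WARN:0@0.761] global loadsave.cpp:1063 imwrite_ Unsupported depth image for selected encoder is fallbacked to CV_8U.
```

View pics/j.png

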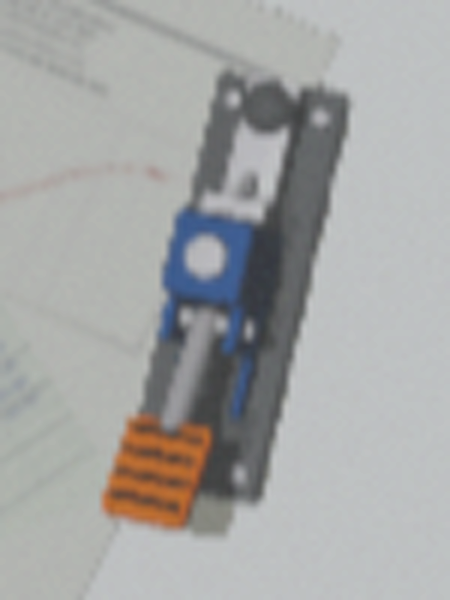

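View pics/t.png

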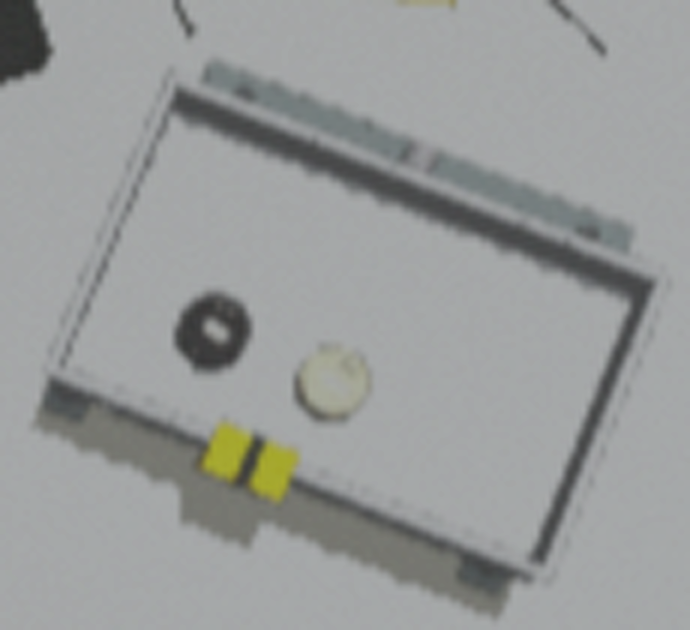

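```bash
python3 - <<'E'
from h import *
c=load('top1')
def P(n,u,v,z,o):
    p=pt(c,(u+.5)/6-.5+o[0],(v+.5)/6-.5+o[1],z); print(n,p.round(4)); return p[:2]
J=(205,195);T=(345,120)
col=[P('col',u,v,.088,J) for u,v in[(180,207),(252,225),(240,303),(165,288)]]
cc=np.mean(col,0);print(cc)
dot=P('dot',205,256,.088,J)
s=P('sad',268,105,.04,J); h=P('pad',158,472,.091,J)
b1=P('bTR',350,95,.01,J);b2=P('bBR',258,502,.01,J);b3=P('bTL',222,72,.01,J)
for n,a,b in(('sad-col',cc,s),('pad-col',h,cc),('pad-sad',h,s),('base',b2,b1),('w',b1,b3)):
    d=b-a;print(n,np.linalg.norm(d),np.degrees(np.arctan2(d[1],d[0])))
tab=[P('tab',u,v,.103,T) for u,v in[(222,422),(300,447),(278,503),(200,472)]];print(np.mean(tab,0))
m=P('mid1',260,436,.103,T);m2=P('mid2',242,486,.103,T)
r=[P('rim',u,v,.097,T) for u,v in[(52,378),(540,578),(660,280),(172,80)]]
for i,j in((1,0),(2,3),(1,2),(0,3)):
    d=r[j]-r[i];print(np.linalg.norm(d),np.degrees(np.arctan2(d[1],d[0])))
E
```

```text
col [0.5072 0.1218 0.088 ]
col [0.4995 0.0918 0.088 ]
col [0.4674 0.0962 0.088 ]
col [0.4737 0.1274 0.088 ]
[0.4869534  0.10930915]
dot [0.4868 0.1111 0.088 ]
sad [0.5552 0.0941 0.04  ]
pad [0.3986 0.1281 0.091 ]
bTR [0.563  0.0628 0.01  ]
bBR [0.3842 0.1011 0.01  ]
bTL [0.5738 0.1201 0.01  ]
sad-col 0.06994085489682804 -12.522975607013729
pad-col 0.09035853722149147 -12.032177221514731
pad-sad 0.16029794568456918 -12.246319197158451
base 0.1829121483191377 -12.088031493728895
w 0.05832303229527925 79.3771556802088
tab [ 0.6005 -0.2436  0.103 ]
tab [ 0.5899 -0.2754  0.103 ]
tab [ 0.5667 -0.2657  0.103 ]
tab [ 0.5798 -0.2341  0.103 ]
[ 0.58421171 -0.25469652]
mid1 [ 0.5946 -0.2591  0.103 ]
mid2 [ 0.5738 -0.2512  0.103 ]
rim [ 0.6206 -0.1743  0.097 ]
rim [ 0.5357 -0.373   0.097 ]
rim [ 0.6599 -0.4275  0.097 ]
rim [ 0.7476 -0.2267  0.097 ]
0.21612292174776077 66.8598334612497
0.21912605545388217 66.41633545640539
0.13564893647558046 -23.66685979616693
0.13735047777549075 -22.4102884271937
```

```bash
cat >> h.py <<'E'
def togo(target,yaw=None):
    "target world xyz; yaw = angle (deg) of tool y (forward) in the world; prints shift in tool axes and twist"
    s=status.get_obs();M=Rotation.from_quat(np.roll(s['eef_rot'],-1)).as_matrix()
    y=np.degrees(np.arctan2(M[1,1],M[0,1]))
    print('t',round(s['time_s'],2),'tcp',s['tcp_pos'].round(4),'yaw',y.round(2),'F',s['contact_force'].round(1),'w',round(s['gripper_width'],4))
    print('tool shift',(M.T@(np.array(target)-s['tcp_pos'])).round(4),'twist', None if yaw is None else round(-np.radians(yaw-y),4))
E
python3 - <<'E'
from h import *
togo([.4865,.1095,.150],-12.2)
E
```

```text
t 0.1 tcp [0.1717 0.5222 0.2388] yaw -18.21 F [0.1 0.3 0.1] w 0.0856
tool shift [-0.2936  0.428   0.089 ] twist -0.1049
```

```bash
python3 -m jog '[[0.085,-0.0184,0.0268,0.0055,0],[0.085,-0.0184,0.0268,0.0055,0],[0.085,-0.0184,0.0268,0.0055,0],[0.085,-0.0184,0.0268,0.0055,0],[0.085,-0.0184,0.0268,0.0055,0],[0.085,-0.0184,0.0268,0.0055,0],[0.085,-0.0184,0.0268,0.0055,0],[0.085,-0.0184,0.0268,0.0055,0],[0.085,-0.0184,0.0268,0.0055,0],[0.085,-0.0184,0.0268,0.0055,0],[0.085,-0.0184,0.0268,0.0055,0],[0.085,-0.0184,0.0268,0.0055,0],[0.085,-0.0184,0.0268,0.0055,0],[0.085,-0.0184,0.0268,0.0055,0],[0.085,-0.0184,0.0268,0.0055,0],[0.085,-0.0184,0.0268,0.0055,0],[0.085,0,0,0,-0.105],[0.085,0,0,0,0]]' 40
python3 - <<'E'
from h import *
togo([.4865,.1095,.053],-12.2)
c=cap('wrist','w1.png');print(c['intrinsics'],c['origin'],c['rotation'])
E
```

```text
time_s: 1.6
tcp_pos: [0.4876, 0.1075, 0.1506]
eef_rot: [-0.0, 0.778, 0.628, -0.001]
contact_force: [-0.2, 0.7, 0.5]
gripper_width: 0.085
t 1.6 tcp [0.4876 0.1075 0.1506] yaw -12.14 F [-0.2  0.7  0.5] w 0.085
tool shift [ 0.0017 -0.0014  0.0976] twist 0.0011
[[309.70691629   0.         320.25774116]
 [  0.         309.70691629 199.98283807]
 [  0.           0.           1.        ]] [0.40754588 0.12450818 0.28498187] [0.12757144 0.76728068 0.62008019 0.10250097]
```

View pics/w1.png

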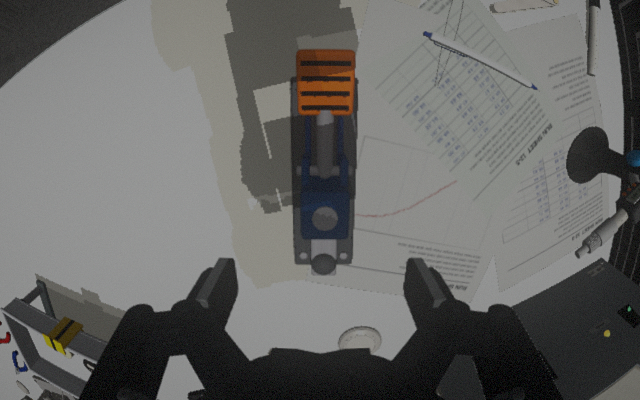

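```bash
python3 -m jog '[[0.085,0.0017,-0.0014,0.012,0],[0.085,0,0,0.018,0],[0.085,0,0,0.018,0],[0.085,0,0,0.018,0],[0.085,0,0,0.016,0],[0.085,0,0,0.012,0],[0.085,0,0,0.004,0],[0.085,0,0,0,0],[0.034,0,0,0,0],[0.03,0,0,0,0],[0.025,0,0,0,0],[0.025,0,0,0,0],[0.025,0,0,0,0],[0.025,0,0,0,0],[0.025,0,0,0,0],[0.025,0,0,0,0]]' 50
python3 - <<'E'
from h import *
togo([.4865,.1095,.053],-12.2)
E
```

```text
time_s: 2.98
tcp_pos: [0.4864, 0.1107, 0.054]
eef_rot: [0.0, 0.778, 0.628, 0.0]
contact_force: [-0.6, -0.2, 6.3]
gripper_width: 0.0334
t 2.98 tcp [0.4864 0.1107 0.054 ] yaw -12.2 F [-0.6 -0.2  6.3] w 0.0334
tool shift [-0.0012  0.0003  0.001 ] twist -0.0
```

```bash
python3 -m jog '[[0.025,0,0,-0.008,0],[0.025,0,0,-0.01,0],[0.025,-0.01,0,-0.007,0],[0.025,-0.0227,0.0013,0,0],[0.025,-0.0227,0.0013,0,0],[0.025,-0.0227,0.0013,0,0],[0.025,-0.0227,0.0013,0,0],[0.025,-0.0227,0.0013,0,0],[0.025,-0.0227,0.0013,0,0],[0.025,-0.0227,0.0013,0,0],[0.025,-0.0227,0.0013,0,0],[0.025,-0.0227,0.0013,0,0],[0.025,-0.0227,0.0013,0,0],[0.025,-0.0227,0.0013,0,0],[0.025,-0.0227,0.0013,0,0],[0.025,-0.0227,0.0013,0,0.048],[0.025,0,0,0,0.048],[0.025,0,0,0,0.048],[0.025,0,0,0,0.048],[0.025,0,0,0,0]]'
python3 - <<'E'
from h import *
togo([.438,-.192,.055],-23.2)
c=cap('top','top2.png');cap('wrist','w2.png');cap('scene','s2.png')
im=c['color'][:,:,::-1]
a=cv2.resize(im[120:290,310:460],None,fx=4,fy=4,interpolation=cv2.INTER_CUBIC)
cv2.imwrite('pics/t2.png',np.clip(a*1.4,0,255).astype(np.uint8))
E
```

```text
time_s: 4.65
tcp_pos: [0.4375, -0.1913, 0.0782]
eef_rot: [-0.001, 0.835, 0.55, -0.0]
contact_force: [0.1, 0.1, -7.1]
gripper_width: 0.0334
t 4.65 tcp [ 0.4375 -0.1913  0.0782] yaw -23.33 F [ 0.1  0.1 -7.1] w 0.0334
tool shift [-0.0005  0.0008  0.0232] twist -0.0022
```

View pics/t2.png

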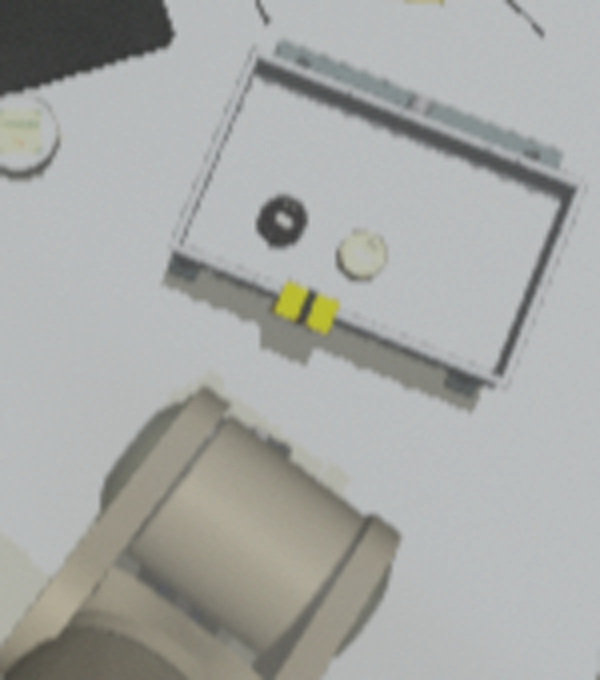

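View pics/w2.png

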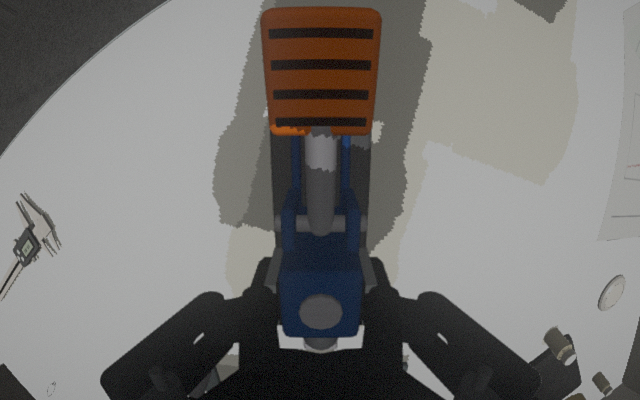

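View pics/s2.png

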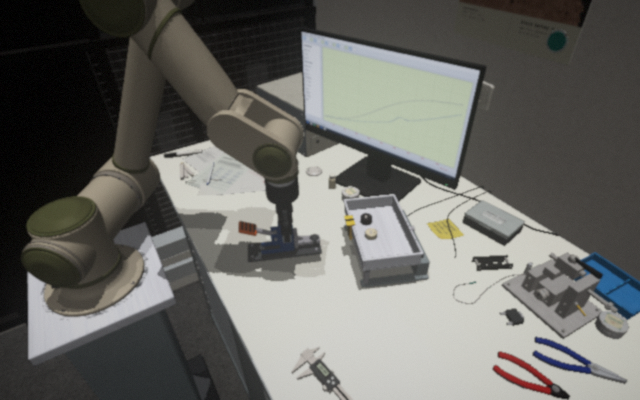

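```bash
python3 - <<'E'
from h import *
c=load('top1')
a=np.radians(-23.2);X=np.array([np.cos(a),np.sin(a)]);Y=np.array([-X[1],X[0]]);O=np.array([.5786,-.2737])
for z in(.045,.06,.097):
  for u,v in((205,62),(202,85),(418,155),(636,225),(630,252)):
    p=pt(c,(u+.5)/6-.5+345,(v+.5)/6-.5+120,z)[:2]-O; print(z,(u,v),(p@X).round(4),(p@Y).round(4))
# depth along tray mid strip
for n in('top1',):
  for s in np.arange(.12,.17,.004):
    pass
zm=c['z_map']
for (u,v) in((418,155),(230,75),(600,235),(250,461),(226,455)):
    print((u,v),pt(c,(u+.5)/6-.5+345,(v+.5)/6-.5+120)[2].round(4))
s=load('s2'); im=s['color'][:,:,::-1]
cv2.imwrite('pics/s2t.png',np.clip(cv2.resize(im[185:290,335:435],None,fx=7,fy=7,interpolation=cv2.INTER_CUBIC)*1.3,0,255).astype(np.uint8))
E
```

```text
0.045 (205, 62) 0.1663 0.1005
0.045 (202, 85) 0.1561 0.0978
0.045 (418, 155) 0.1632 -0.0013
0.045 (636, 225) 0.1705 -0.1002
0.045 (630, 252) 0.1582 -0.1021
0.06 (205, 62) 0.1614 0.1003
0.06 (202, 85) 0.1513 0.0977
0.06 (418, 155) 0.1583 -0.0001
0.06 (636, 225) 0.1656 -0.0978
0.06 (630, 252) 0.1534 -0.0996
0.097 (205, 62) 0.1494 0.0999
0.097 (202, 85) 0.1396 0.0974
0.097 (418, 155) 0.1464 0.0027
0.097 (636, 225) 0.1534 -0.0918
0.097 (630, 252) 0.1416 -0.0936
(418, 155) 0.0731
(230, 75) 0.0551
(600, 235) 0.0483
(250, 461) 0.1051
(226, 455) 0.1018
```

View pics/s2t.png

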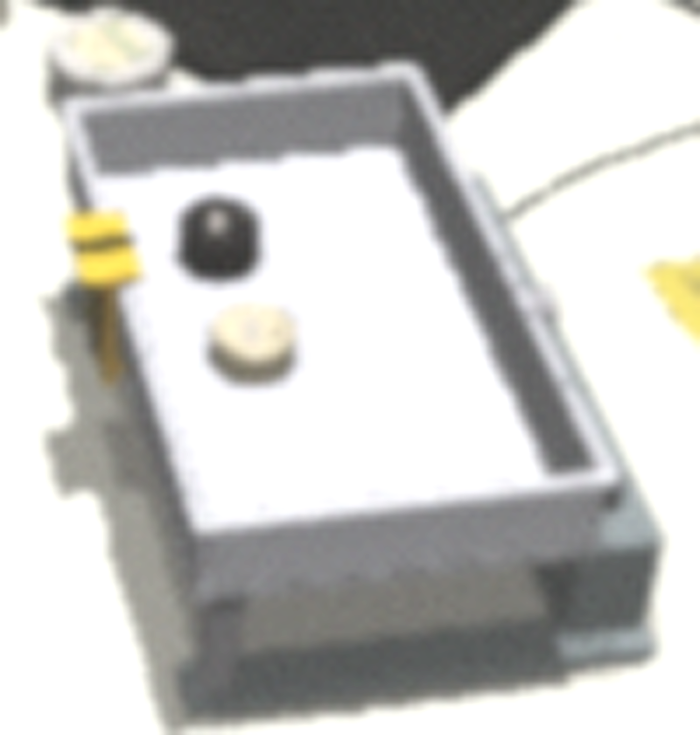

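```bash
python3 - <<'E'
from h import *
c=load('s2')
a=np.radians(-23.0);X=np.array([np.cos(a),np.sin(a)]);Y=np.array([-X[1],X[0]]);O=np.array([.5786,-.2737])
def q(n,u,v,z):
    p=pt(c,(u+.5)/7-.5+335,(v+.5)/7-.5+185,z)[:2]; d=p-O; print(n,p.round(4),(d@X).round(4),(d@Y).round(4))
for u,v in((65,215),(125,212),(143,283),(78,280),(103,248)): q('tab',u,v,.103)
for u,v in((70,102),(195,540),(618,483),(415,65)): q('rim',u,v,.097)
q('standbottom',110,380,.055)
t=load('top1')
m=cv2.inRange(cv2.cvtColor(t['color'],cv2.COLOR_RGB2HSV),(22,120,60),(35,255,255)); 
v,u=np.nonzero(m[170:215,360:420]);v=v+170;u=u+360;print(len(u),u.mean(),v.mean())
p=pt(t,(u.min()+u.max())/2,(v.min()+v.max())/2,.103)[:2];p2=pt(t,u.mean(),v.mean(),.103)[:2]
for p in(p,p2):print(p,(p-O)@X,(p-O)@Y)
E
```

```text
tab [ 0.5815 -0.2331] -0.0132 0.0385
tab [ 0.6004 -0.2434] 0.0083 0.0365
tab [ 0.5835 -0.278 ] 0.0062 -0.002
tab [ 0.5655 -0.2645] -0.0157 0.0033
tab [ 0.5825 -0.2553] -0.0036 0.0185
rim [ 0.6249 -0.1731] 0.0033 0.1107
rim [ 0.5304 -0.3805] -0.0027 -0.1171
rim [ 0.6589 -0.433 ] 0.1362 -0.1153
rim [ 0.7495 -0.2261] 0.1387 0.1106
standbottom [ 0.5762 -0.2709] -0.0033 0.0016
97 386.12371134020617 196.46391752577318
[ 0.58399007 -0.25408461] -0.002702755863088829 0.020162133534146243
[ 0.58407768 -0.25439117] -0.0025023339778546786 0.019914174683859025
```

```bash
python3 - <<'E'
from h import *
togo([.5384,-.2353,.0575],-23.0)
E
```

```text
t 4.8 tcp [ 0.4379 -0.1911  0.0783] yaw -23.12 F [ 0.8 -0.1 -7.9] w 0.0333
tool shift [-0.0013  0.1098  0.0208] twist -0.002
```

```bash
python3 -m jog '[[0.025,-0.0013,0,0.008,-0.002],[0.025,0,0,0.008,0],[0.025,0,0,0.005,0],[0.025,0,0.01,0,0],[0.025,0,0.012,0,0],[0.025,0,0.012,0,0],[0.025,0,0.012,0,0],[0.025,0,0.012,0,0],[0.025,0,0.012,0,0],[0.025,0,0.012,0,0],[0.025,0,0.01,0,0],[0.025,0,0.008,0,0],[0.025,0,0.006,0,0],[0.025,0,0.004,0,0],[0.025,0,0,0,0],[0.025,0,0,0,0]]'
python3 - <<'E'
from h import *
togo([.5384,-.2353,.054],-23.0)
c=cap('wrist','w3.png');c=cap('scene','s3.png');im=c['color'][:,:,::-1]
cv2.imwrite('pics/s3t.png',np.clip(cv2.resize(im[160:290,240:435],None,fx=4,fy=4,interpolation=cv2.INTER_CUBIC)*1.3,0,255).astype(np.uint8))
E
```

```text
time_s: 6.13
tcp_pos: [0.5386, -0.2351, 0.057]
eef_rot: [-0.0, 0.834, 0.551, -0.0]
contact_force: [-0.7, 0.6, -6.7]
gripper_width: 0.0335
t 6.13 tcp [ 0.5386 -0.2351  0.057 ] yaw -23.07 F [-0.7  0.6 -6.7] w 0.0335
tool shift [-0.0002 -0.0001  0.003 ] twist -0.0012
```

View pics/w3.png

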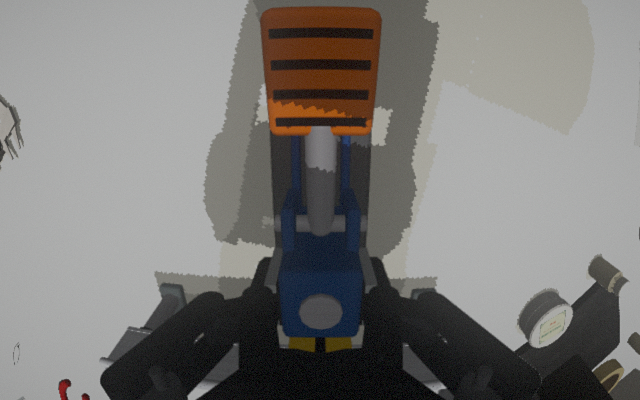

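View pics/s3t.png

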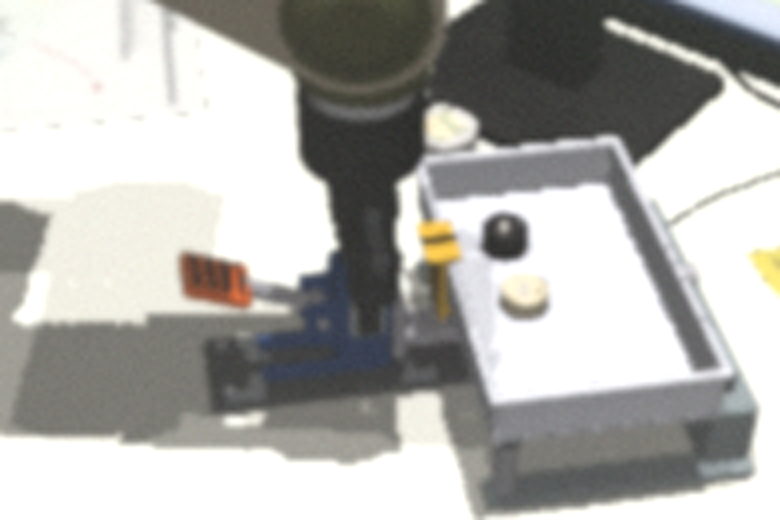

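```bash
python3 -m jog '[[0.025,0,0,0.0015,0],[0.025,0,0,0.0015,0],[0.025,0,0,0,0],[0.06,0,0,0,0],[0.085,0,0,0,0],[0.085,0,0,0,0],[0.085,0,0,0,0],[0.085,0,0,0,0],[0.085,0,0,-0.02,0],[0.085,0,0,-0.03,0],[0.085,0,0,-0.03,0],[0.085,0,0,-0.02,0],[0.085,0,-0.03,0,0],[0.085,0,-0.03,0,0],[0.085,0,-0.035,0,0],[0,0,-0.035,0,0],[0,0,-0.035,0,0],[0,0,-0.035,0,0]]'
python3 - <<'E'
from h import *
togo([.5384,-.2353,.054],-23.0)
c=cap('wrist','w4.png');c=cap('top','top4.png');im=c['color'][:,:,::-1]
cv2.imwrite('pics/t4.png',np.clip(cv2.resize(im[160:260,330:430],None,fx=6,fy=6,interpolation=cv2.INTER_CUBIC)*1.4,0,255).astype(np.uint8))
E
```

```text
time_s: 7.73
tcp_pos: [0.3535, -0.1561, 0.1544]
eef_rot: [0.0, 0.834, 0.551, 0.0]
contact_force: [-0.4, -0.6, 0.5]
gripper_width: 0.0512
t 7.73 tcp [ 0.3535 -0.1561  0.1544] yaw -23.06 F [-0.4 -0.6  0.5] w 0.0512
tool shift [-0.0004  0.2011  0.1005] twist -0.0011
```

View pics/w4.png

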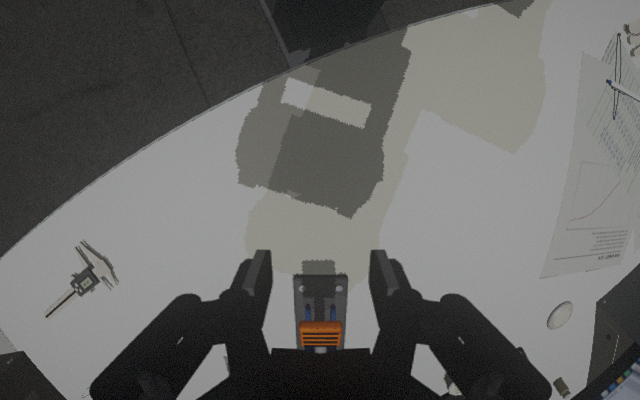

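View pics/t4.png

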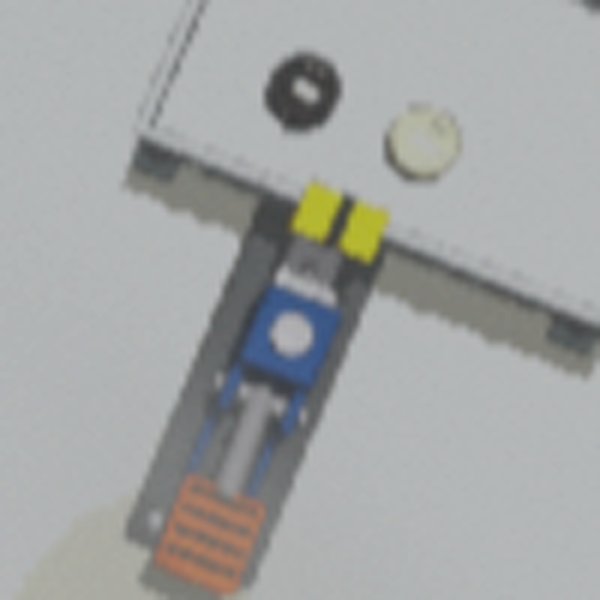

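```bash
python3 - <<'E'
from h import *
c=load('top4')
def P(u,v,z): return pt(c,(u+.5)/6-.5+330,(v+.5)/6-.5+160,z)[:2]
cc=np.mean([P(u,v,.088) for u,v in((265,285),(342,310),(320,385),(240,362))],0);dot=P(292,334,.088)
h=P(210,535,.091)
tab=np.mean([P(u,v,.103) for u,v in((312,182),(388,208),(365,265),(292,235))],0);ml=P(342,222,.103)
bl=P(128,540,.01)
d=cc-h;print(cc,dot,h,np.linalg.norm(d),np.degrees(np.arctan2(d[1],d[0])))
e=[P(128,540,.01),P(258,198,.01)];f=e[1]-e[0];print('base edge',np.degrees(np.arctan2(f[1],f[0])))
a=np.radians(-23.1);X=np.array([np.cos(a),np.sin(a)]);Y=np.array([-X[1],X[0]])
print(tab,ml)
for q in(cc,dot):
  for t in(tab,ml):print(((t-q)@X).round(4),((t-q)@Y).round(4))
s=load('s3')
E
```

```text
[ 0.53868591 -0.23556778] [ 0.53927845 -0.23568843] [ 0.4564118  -0.20001506] 0.08962714656434846 -23.370387757899305
base edge -21.622579605177993
[ 0.58359182 -0.25437479] [ 0.58377124 -0.25551477]
0.0487 0.0003
0.0493 -0.0007
0.0481 0.0002
0.0487 -0.0008
```

```bash
python3 - <<'E'
from h import *
togo([.4558,-.2001,.115],-23.1)
E
```

```text
t 7.83 tcp [ 0.3511 -0.1543  0.1542] yaw -23.1 F [ 0.3 -0.   0.8] w 0.036
tool shift [-0.0011  0.1144  0.0389] twist 0.0
```

```bash
python3 -m jog '[[0,-0.001,0.02,0,0],[0,0,0.02,0,0],[0,0,0.02,0,0],[0,0,0.02,0,0],[0,0,0.02,0.005,0],[0,0,0.0145,0.008,0],[0,0,0,0.008,0],[0,0,0,0.008,0],[0,0,0,0.006,0],[0,0,0,0.004,0],[0,0,0,0,0],[0,0,0,0,0]]' 40
python3 - <<'E'
from h import *
togo([.4558,-.2001,.104],-23.1)
c=cap('wrist','w5.png');c=cap('scene','s5.png');im=c['color'][:,:,::-1]
cv2.imwrite('pics/s5t.png',np.clip(cv2.resize(im[160:290,240:435],None,fx=4,fy=4,interpolation=cv2.INTER_CUBIC)*1.3,0,255).astype(np.uint8))
E
```

```text
time_s: 8.83
tcp_pos: [0.4596, -0.2026, 0.1155]
eef_rot: [-0.0, 0.834, 0.551, 0.0]
contact_force: [-0.1, -0.8, 0.5]
gripper_width: -0.0001
t 8.83 tcp [ 0.4596 -0.2026  0.1155] yaw -23.09 F [-0.1 -0.8  0.5] w -0.0001
tool shift [ 0.0008 -0.0045  0.0115] twist 0.0002
```

View pics/w5.png

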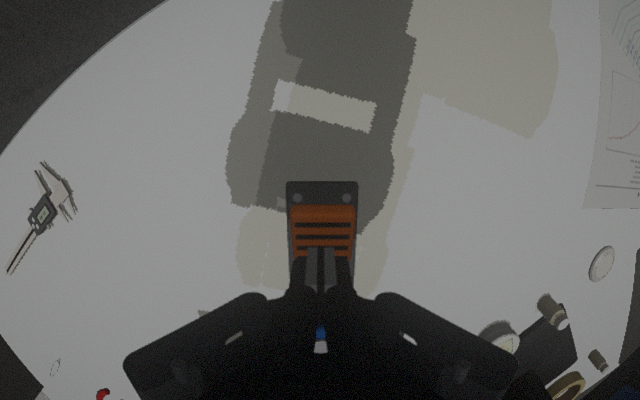

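View pics/s5t.png

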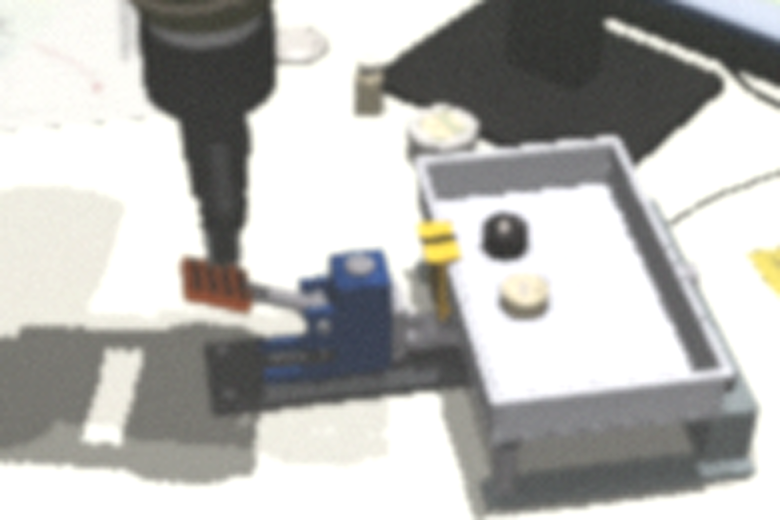

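```bash
python3 -m jog '[[0,0.0005,-0.0055,0,0],[0,0,0,0.003,0],[0,0,0,0.003,0],[0,0,0,0.003,0],[0,0,0,0.002,0],[0,0,0,0.002,0],[0,0,-0.0005,0.002,0],[0,0,-0.0005,0.002,0],[0,0,-0.0005,0.002,0],[0,0,-0.0005,0.002,0],[0,0,-0.0005,0.002,0],[0,0,-0.0005,0.002,0],[0,0,-0.0005,0.002,0]]'
python3 - <<'E'
from h import *
togo([.452,-.1985,.049],-23.1)
c=cap('scene','s6.png');im=c['color'][:,:,::-1]
cv2.imwrite('pics/s6t.png',np.clip(cv2.resize(im[160:290,240:435],None,fx=4,fy=4,interpolation=cv2.INTER_CUBIC)*1.3,0,255).astype(np.uint8))
E
```

```text
time_s: 10.02
tcp_pos: [0.4517, -0.1987, 0.0881]
eef_rot: [-0.0, 0.834, 0.551, -0.0]
contact_force: [-0.3, 0.6, 3.6]
gripper_width: 0.0
t 10.02 tcp [ 0.4517 -0.1987  0.0881] yaw -23.08 F [-0.3  0.6  3.6] w 0.0
tool shift [0.0003 0.0002 0.0391] twist 0.0003
```

View pics/s6t.png

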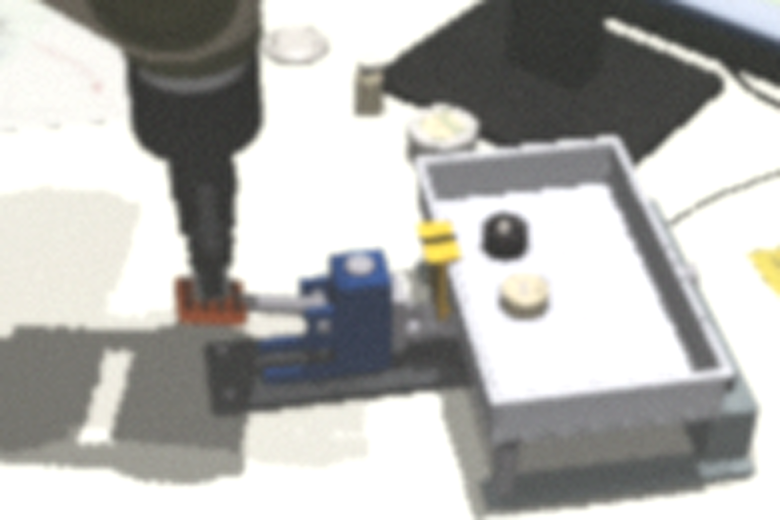

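```bash
python3 -m jog '[[0,0,-0.0005,0.002,0],[0,0,-0.0005,0.002,0],[0,0,-0.0005,0.002,0],[0,0,0,0.002,0],[0,0,0,0.002,0],[0,0,0,0.002,0],[0,0,0,0.002,0],[0,0,0,0.002,0],[0,0,0,0.002,0],[0,0,0,0.002,0],[0,0,0,0.002,0],[0,0,0.0005,0.002,0],[0,0,0.0005,0.002,0],[0,0,0.0005,0.002,0],[0,0,0,0.001,0],[0,0,0,0,0]]'
python3 - <<'E'
from h import *
togo([.452,-.1985,.049],-23.1)
c=cap('scene','s7.png');im=c['color'][:,:,::-1]
cv2.imwrite('pics/s7t.png',np.clip(cv2.resize(im[160:290,240:435],None,fx=4,fy=4,interpolation=cv2.INTER_CUBIC)*1.3,0,255).astype(np.uint8))
E
```

```text
time_s: 11.4
tcp_pos: [0.4511, -0.1983, 0.0589]
eef_rot: [-0.001, 0.834, 0.551, -0.0]
contact_force: [-5.1, 1.1, 4.9]
gripper_width: 0.0002
t 11.4 tcp [ 0.4511 -0.1983  0.0589] yaw -23.07 F [-5.1  1.1  4.9] w 0.0002
tool shift [0.0002 0.0009 0.0099] twist 0.0005
```

View pics/s7t.png

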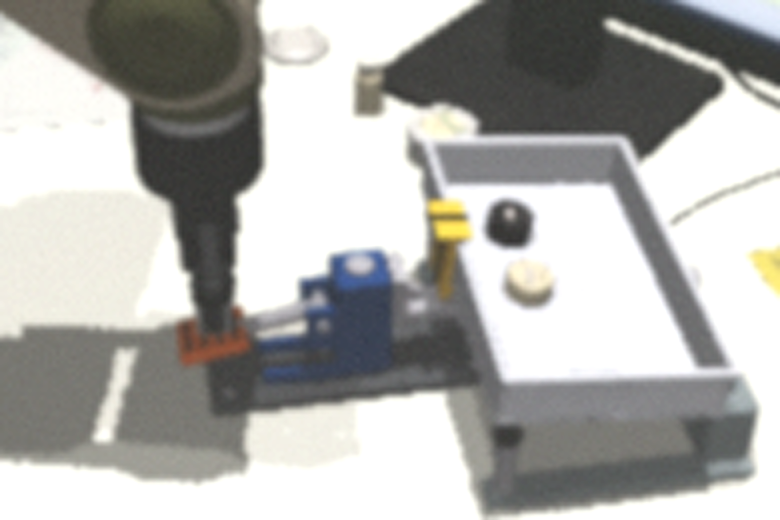

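```bash
python3 -m jog '[[0,0,-0.0005,0.002,0],[0,0,-0.0005,0.002,0],[0,0,-0.0005,0.002,0],[0,0,0,0.0015,0],[0,0,0,0.001,0],[0,0,0,0,0]]'
python3 - <<'E'
from h import *
togo([.452,-.1985,.049],-23.1)
E
```

```text
time_s: 11.95
tcp_pos: [0.4517, -0.1988, 0.0512]
eef_rot: [0.002, 0.834, 0.551, 0.001]
contact_force: [2.7, 0.6, 6.5]
gripper_width: 0.0002
t 11.95 tcp [ 0.4517 -0.1988  0.0512] yaw -23.09 F [2.7 0.6 6.5] w 0.0002
tool shift [0.0004 0.0002 0.0022] twist 0.0001
```

```bash
python3 -m jog '[[0,0,0,0.001,0],[0,0,0,0.001,0],[0,0,0,0.001,0],[0,0,0,0,0]]'
python3 - <<'E'
from h import *
togo([.452,-.1985,.049],-23.1)
c=cap('scene','s8.png');im=c['color'][:,:,::-1]
cv2.imwrite('pics/s8t.png',np.clip(cv2.resize(im[160:290,240:435],None,fx=4,fy=4,interpolation=cv2.INTER_CUBIC)*1.3,0,255).astype(np.uint8))
E
```

```text
time_s: 12.28
tcp_pos: [0.4517, -0.1989, 0.0483]
eef_rot: [0.002, 0.834, 0.551, 0.001]
contact_force: [2.5, 0.5, 6.9]
gripper_width: -0.0002
t 12.28 tcp [ 0.4517 -0.1989  0.0483] yaw -23.09 F [2.5 0.5 6.9] w -0.0002
tool shift [ 0.0005  0.0001 -0.0007] twist 0.0002
```

View pics/s8t.png

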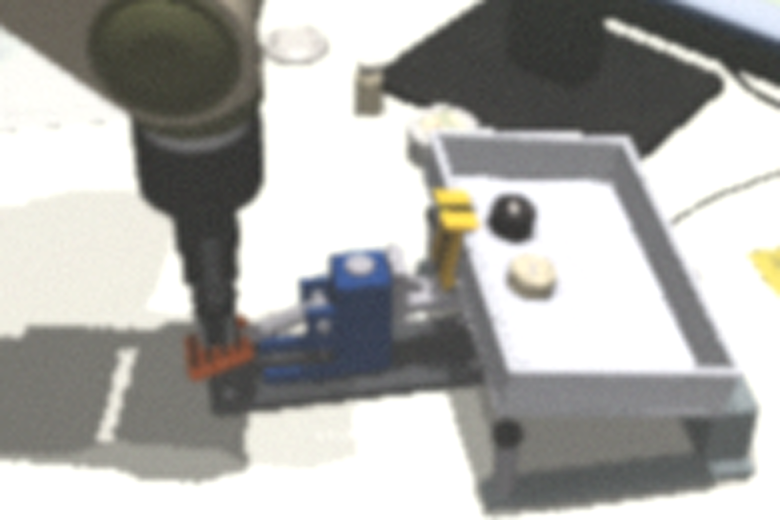

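```bash
python3 -m jog '[[0,0,0,0.001,0],[0,0,0,0.001,0],[0,0,0,0,0]]'; python3 -m jog '[[0,0,0,0.001,0],[0,0,0,0.001,0],[0,0,0,0,0]]'
```

```text
time_s: 12.58
tcp_pos: [0.452, -0.1991, 0.047]
eef_rot: [0.002, 0.834, 0.551, 0.001]
contact_force: [0.7, 1.1, 15.7]
gripper_width: 0.0001
time_s: 12.83
tcp_pos: [0.4522, -0.1992, 0.0462]
eef_rot: [0.003, 0.834, 0.551, 0.001]
contact_force: [-4.7, 2.9, 29.7]
gripper_width: -0.0
```

```bash
python3 -m jog '[[0,0,0,-0.001,0],[0,0,0,-0.001,0],[0,0,0,0,0]]'; python3 - <<'E'
from h import *
togo([.452,-.1985,.049],-23.1)
c=cap('scene','s9.png');im=c['color'][:,:,::-1]
cv2.imwrite('pics/s9t.png',np.clip(cv2.resize(im[160:290,240:435],None,fx=4,fy=4,interpolation=cv2.INTER_CUBIC)*1.3,0,255).astype(np.uint8))
c=cap('top','top9.png');im=c['color'][:,:,::-1]
cv2.imwrite('pics/t9.png',np.clip(cv2.resize(im[130:260,330:460],None,fx=4,fy=4,interpolation=cv2.INTER_CUBIC)*1.4,0,255).astype(np.uint8))
E
```

```text
time_s: 13.08
tcp_pos: [0.4519, -0.1991, 0.0472]
eef_rot: [0.002, 0.834, 0.551, 0.001]
contact_force: [1.3, 0.7, 13.5]
gripper_width: 0.0001
t 13.08 tcp [ 0.4519 -0.1991  0.0472] yaw -23.08 F [ 1.3  0.7 13.5] w 0.0001
tool shift [ 0.0005 -0.0001 -0.0018] twist 0.0003
```

View pics/s9t.png

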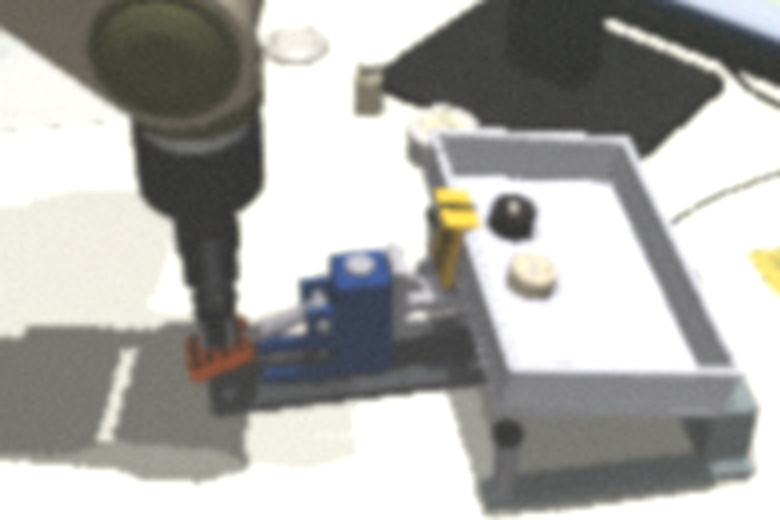

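View pics/t9.png

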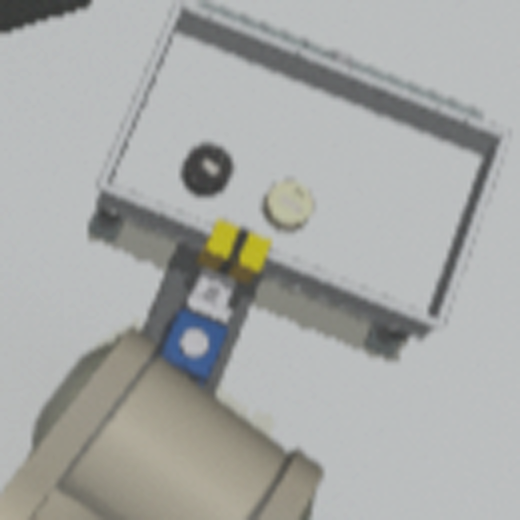

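Tray is tilted, the handle is at its stop and the discs are in place. Now let the handle up.

```bash
python3 -m jog '[[0,0,0,-0.002,0],[0,0,0,-0.002,0],[0,0,0,-0.002,0],[0,0,0,-0.002,0],[0,0,0,-0.002,0],[0,0,0,-0.002,0],[0,0,0,-0.002,0],[0,0,0,-0.002,0],[0,0,0,-0.002,0],[0,0,0,-0.002,0],[0,0,0,-0.002,0],[0,0,0,-0.002,0],[0,0,0,-0.002,0],[0,0,0,-0.002,0],[0,0,0,-0.002,0],[0,0,0,-0.002,0],[0,0,0,-0.002,0],[0,0,0,-0.002,0],[0,0,0,-0.002,0],[0,0,0,-0.002,0]]'; python3 -m jog '[[0,0,0,-0.003,0],[0,0,0,-0.004,0],[0,0,0,-0.004,0],[0,0,0,-0.005,0],[0,0,0,-0.006,0],[0,0,0,-0.008,0],[0,0,0,-0.008,0],[0,0,-0.02,-0.008,0],[0,0,-0.03,-0.008,0],[0,0,-0.035,0,0],[0,0,-0.035,0,0],[0,0,0,0,0],[0,0,0,0,0],[0,0,0,0,0],[0,0,0,0,0],[0,0,0,0,0],[0,0,0,0,0],[0,0,0,0,0],[0,0,0,0,0],[0,0,0,0,0]]'
python3 - <<'E'
from h import *
togo([.452,-.1985,.049],-23.1)
c=cap('scene','s10.png');im=c['color'][:,:,::-1]
cv2.imwrite('pics/s10t.png',np.clip(cv2.resize(im[160:290,240:435],None,fx=4,fy=4,interpolation=cv2.INTER_CUBIC)*1.3,0,255).astype(np.uint8))
c=cap('top','top10.png');im=c['color'][:,:,::-1]
cv2.imwrite('pics/t10.png',np.clip(cv2.resize(im[160:260,330:430],None,fx=6,fy=6,interpolation=cv2.INTER_CUBIC)*1.4,0,255).astype(np.uint8))
E
```

```text
time_s: 14.85
tcp_pos: [0.4503, -0.1982, 0.0859]
eef_rot: [-0.0, 0.834, 0.551, -0.0]
contact_force: [0.4, -1.5, 0.8]
gripper_width: -0.0
time_s: 16.52
tcp_pos: [0.3401, -0.1512, 0.1397]
eef_rot: [-0.0, 0.834, 0.551, -0.0]
contact_force: [-0.2, 0.5, -0.3]
gripper_width: 0.0
t 16.52 tcp [ 0.3401 -0.1512  0.1397] yaw -23.07 F [-0.2  0.5 -0.3] w 0.0
tool shift [0.0003 0.1215 0.0907] twist 0.0005
```

View pics/s10t.png

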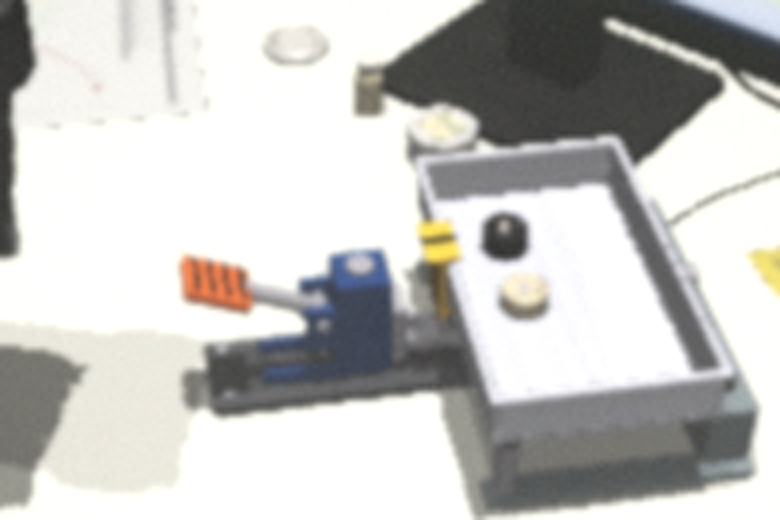

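View pics/t10.png

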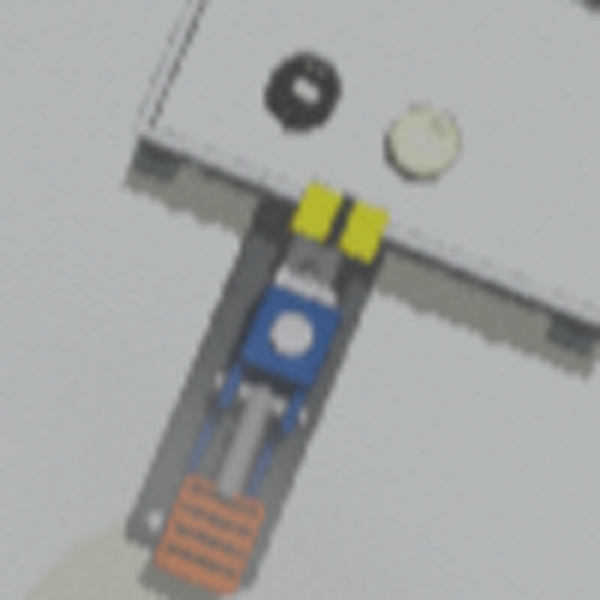

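```bash
python3 -m jog '[[0,0,0.02,0,0],[0,0,0.025,0,0],[0,0,0.025,0,0],[0,0,0.025,0,0],[0,0,0.015,0.006,0],[0,0,0.0085,0.008,0],[0,0,0,0.008,0],[0,0,0,0.003,0],[0,0,0,0,0],[0,0,0,0,0]]'
python3 - <<'E'
from h import *
togo([.4547,-.1998,.104],-23.1)
E
```

```text
time_s: 17.45
tcp_pos: [0.4483, -0.1972, 0.1148]
eef_rot: [-0.0, 0.834, 0.551, -0.0]
contact_force: [0.2, -0.6, 0.3]
gripper_width: -0.0004
t 17.45 tcp [ 0.4483 -0.1972  0.1148] yaw -23.09 F [ 0.2 -0.6  0.3] w -0.0004
tool shift [0.0001 0.0069 0.0108] twist 0.0002
```

```bash
python3 -m jog '[[0,0,0.006,0,0],[0,0,0,0.003,0],[0,0,0,0.003,0],[0,0,0,0.003,0],[0,0,0,0.002,0],[0,0,0,0.002,0],[0,0,-0.0005,0.002,0],[0,0,-0.0005,0.002,0],[0,0,-0.0005,0.002,0],[0,0,-0.0005,0.002,0],[0,0,-0.0005,0.002,0],[0,0,-0.0005,0.002,0],[0,0,-0.0005,0.002,0],[0,0,0,0.002,0],[0,0,0,0.002,0],[0,0,0,0.002,0],[0,0,0,0.002,0],[0,0,0,0.002,0],[0,0,0,0.002,0],[0,0,0,0.002,0]]'; python3 -m jog '[[0,0,0,0.002,0],[0,0,0,0.002,0],[0,0,0,0.002,0],[0,0,0,0.002,0],[0,0,0,0.002,0],[0,0,0,0.002,0],[0,0,0,0.002,0],[0,0,0,0,0]]'
```

```text
time_s: 19.12
tcp_pos: [0.4511, -0.1984, 0.0737]
eef_rot: [-0.0, 0.834, 0.551, -0.0]
contact_force: [-2.3, 1.4, 4.8]
gripper_width: -0.0001
time_s: 19.78
tcp_pos: [0.4511, -0.1985, 0.0596]
eef_rot: [-0.0, 0.834, 0.551, -0.0]
contact_force: [-2.6, 1.0, 4.6]
gripper_width: 0.0002
```

```bash
python3 -m jog '[[0,0,0,0.002,0],[0,0,0,0.002,0],[0,0,0,0.002,0],[0,0,0,0.002,0],[0,0,0,0.0015,0],[0,0,0,0.001,0],[0,0,0,0,0]]'; python3 -m jog '[[0,0,0,0.001,0],[0,0,0,0.001,0],[0,0,0,0,0]]'
```

```text
time_s: 20.37
tcp_pos: [0.4525, -0.1991, 0.0498]
eef_rot: [0.002, 0.834, 0.551, 0.001]
contact_force: [1.2, 1.1, 6.5]
gripper_width: 0.0004
time_s: 20.62
tcp_pos: [0.4526, -0.1993, 0.048]
eef_rot: [0.002, 0.834, 0.551, 0.001]
contact_force: [2.7, 0.3, 8.2]
gripper_width: 0.0001
```

```bash
python3 -m jog '[[0,0,0,0.001,0],[0,0,0,0.001,0],[0,0,0,0.0005,0],[0,0,0,0,0]]'
python3 - <<'E'
from h import *
togo([.452,-.1985,.049],-23.1)
c=cap('scene','s11.png');im=c['color'][:,:,::-1]
cv2.imwrite('pics/s11t.png',np.clip(cv2.resize(im[160:290,240:435],None,fx=4,fy=4,interpolation=cv2.INTER_CUBIC)*1.3,0,255).astype(np.uint8))
c=cap('top','top11.png');im=c['color'][:,:,::-1]
cv2.imwrite('pics/t11.png',np.clip(cv2.resize(im[130:260,330:460],None,fx=4,fy=4,interpolation=cv2.INTER_CUBIC)*1.4,0,255).astype(np.uint8))
E
```

```text
time_s: 20.95
tcp_pos: [0.453, -0.1994, 0.0469]
eef_rot: [0.003, 0.834, 0.551, 0.001]
contact_force: [-1.2, 2.3, 23.7]
gripper_width: 0.0002
t 20.95 tcp [ 0.453  -0.1994  0.0469] yaw -23.08 F [-1.2  2.3 23.7] w 0.0002
tool shift [ 0.0005 -0.0012 -0.0021] twist 0.0003
```

View pics/s11t.png

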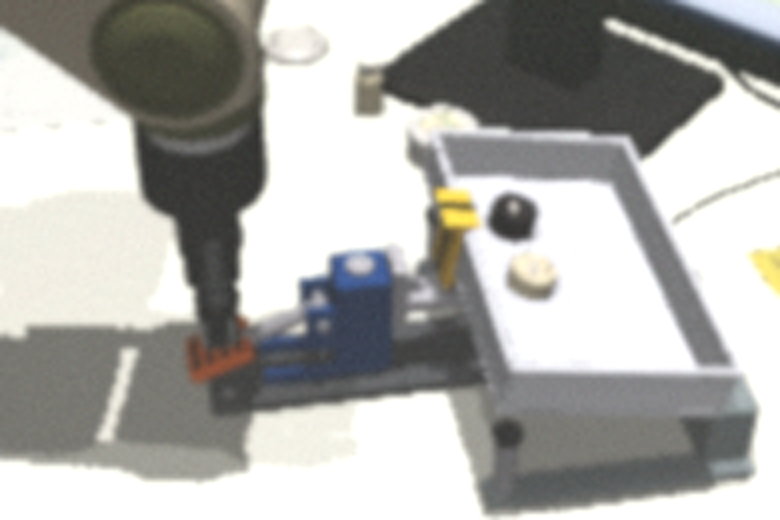

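View pics/t11.png

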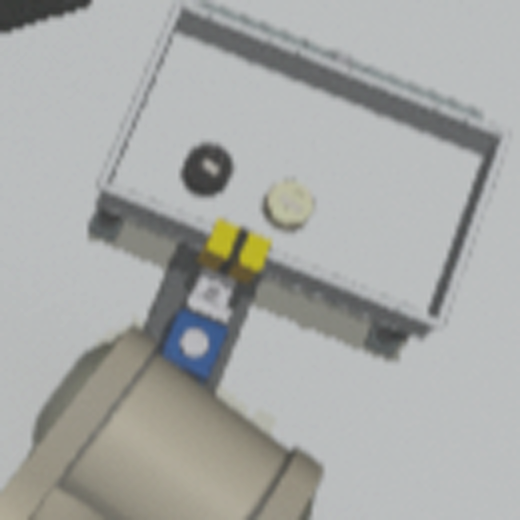

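```bash
python3 -m jog '[[0,0,0,0,0],[0,0,0,0,0],[0,0,0,0,0],[0,0,0,0,0],[0,0,0,0,0],[0,0,0,0,0],[0,0,0,0,0],[0,0,0,0,0],[0,0,0,0,0],[0,0,0,0,0],[0,0,0,0,0],[0,0,0,0,0]]' && python3 -c "
from station import sign_off
print(sign_off())"
```

```text
time_s: 22.05
tcp_pos: [0.4529, -0.1994, 0.0469]
eef_rot: [0.003, 0.834, 0.551, 0.001]
contact_force: [-1.5, 2.8, 23.2]
gripper_width: -0.0003
the job is handed in; nothing more can be done
None
```

I set the jack under the lift pad, made the full trial lift, and handed the job in at 22 s with the handle held fully down a second time.

- **Jack position:** In the top view after placing, the tab's centre was 48.7 mm ahead of the column's axis, against the 49 mm expected. It was less than 1 mm off to the side. The lift pad itself is hidden under the tray, so its centring was inferred from the tab and not seen directly.
- **Trial lift:** The handle went down to its stop, where the push rose from about 7 N to 30 N. I then raised the tool clear. The pictures showed the handle fully up, the tray level, and the jack and discs where they had been before.
- **Second lift:** The handle is again at its stop, held with about 23 N and steady over a one-second hold. The tray looks tilted the same as in the first lift, with both discs in it. The arm did not touch the tray.
- **Not measured:** I judged the tray's tilt and the handle's end positions from the pictures and the force, not from angles. I did not measure the tin, vial and flange again, but the arm never went near them.

No check failed. The only slips were the tool stopping 4 to 7 mm off its target above the handle, before each press. I corrected both before touching the handle.

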